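# Dress the gift display

### The arm

A 6-joint arm with a two-finger parallel gripper is mounted at the origin on a cart in front of the work surface, level with it; the furniture and walls round the work are solid. World frame = base frame: x ahead of the robot, y to its left, z up, the work surface at z = 0. Lengths are in m, angles in degrees, forces in N, time in s.
With the tool pointing down it reaches from about 0.325 to 0.775 m from the base axis. Payload 5.5 kg.
Tool frame: the origin (TCP) lies on the mounting face of the last link; the fingertips stand 182 mm ahead of it and the grasp point (between the pads) lies 163 mm ahead of it; z points along the fingers, y is the line along which they close (so a half turn about z gives the same grasp; the last joint's range is limited). The gripper opens to 88 mm and grips with 3 to 60 N. Pads are 20 mm wide; open, the fingers measure 115 mm over their backs; the gripper's body (75 mm by 178 mm) begins 61 mm behind the grasp point.
Start: joints at [-79.968, 5.22, 70.514, -0, 104.267, -3.249], TCP at [0.138, -0.584, 0.405] pointing down, gripper open.
Joint ranges: [-164.24, 164.24], [-49.07, 125.15], [9.68, 141.18], [-86.29, 266.29], [3.28, 154.24], [-151.56, 151.56]. Speed limits (degrees/s): [147.25, 147.25, 172.46, 180, 180, 180].

### API

Orientations are given as [roll, pitch, yaw] about the fixed x, y, z axes, in that order (R = Rz(yaw) Ry(pitch) Rx(roll)).
In Python, from bench import bot, cams, ticket, readout gives the robot as it stands (bot), with the cameras (cams), the job (ticket) and the readings (readout).
- The arm moves only by the shell command python3 nudge.py 'ROWS' [OPENING] [FORCE]. ROWS is a JSON list that holds a single list of rows (three levels of brackets), with 1 to 10 rows, each of 4 numbers: dx, dy, dz in m, then a turn about the tool's z in degrees; each row is the pose to reach, as a shift and turn from the pose commanded when the command began, along the tool's axes at that moment; what a row does not reach only later rows make up. A row lasts 1/10 s, in which the tool goes at most 0.05 m and 8.59 degrees, less where a joint would pass 70% of its speed; a pose out of reach is approached as far as the arm can. OPENING is the finger opening in m, set as the command begins (- or left out keeps the last). The fingers move at their own pace and stop on an object; FORCE is the grip in N (left out, the last holds). Time passes only in rows, so rows that do not move let the fingers close. It prints the time, the measured TCP pose, the force, the opening and the grip force at its end. Input that does not fit is refused with a message, and nothing moves.
- readout.state(): the state, without advancing time (a new reading comes with each control period).
- cams.camera(name): name is "scene" or "top" or "wrist"; returns a dict with "img" (400x640x3 uint8, blue, green, red), "vertical_fov" (degrees; the focal length in pixels is half the picture's height over the tangent of half this angle, whatever the lens; pixels are square), "cx", "cy" (the principal point, pixels), "k1" (the pictures are not rectified: a ray, as slopes to the right and down, at radius r is drawn at 1 + k1 r^2 times it, then the intrinsics apply), "pose" (4x4, takes a point from camera to world coordinates); the wrist camera has in their place "tool_from_camera" (4x4, takes a point from camera to tool coordinates, whose origin is the TCP and whose axes are the flange's). Camera axes: x right, y up, looking along -z (the intrinsics and any distortion apply to the point x, -y, -z); pixel columns grow to the right and rows downward; lengths in m; the calibration is good to about 2 mm. A picture is of the moment at which its call begins: read the wrist's pose just before it. There is no depth.
- ticket.job_done(): hands the job in; it is judged then, once.
The state is a dict: "clock": time; "joint_positions": joint angles; "qd": joint speeds; "joint_efforts": joint torques, N m; "tcp_pos": TCP position; "ee_rot": TCP orientation; "contact_force": force on the tool from outside, world axes, zero at the start; "wrist_torque": the same for the moment, N m; "opening": finger opening in m; "gripper_force": force on a finger pad.
Only numpy, scipy, OpenCV 4.12 (cv2) and the standard library are available. Lean on these libraries where they do the work, as an engineer would, in place of code of your own. Each camera call takes 0.05 s, during which the arm holds its last target. There are 200 camera calls.

### The job

Set out the gift display: put the flat card deck in the long tray, the little flower-topped gift box in the squarish tray, the candle tin in the round tray and the small standing book, still upright, in the narrow stand. Each must sit flat on the cork inside the rim of its own holder and be let go; do not shift or tip the black hare.

Things in the scene. Friction and masses are not known exactly. Their poses are not given: they have to be found in the camera images.
- card_deck: Flat rectangular pack lying on the table, with a pattern of many-coloured dots on its top; 62 (x) x 88 (y) x 14 (z) mm, 0.05 kg; origin at the centre of its underside, z up. It can be gripped only across x. Either end may go either way.
- gift_box: Small low box with a fixed lid, black sides and a flower-print top; 57 (x) x 63 (y) x 22 (z) mm, 0.06 kg; origin at the centre of its underside, z up. It may be turned by any number of quarter turns in its tray.
- little_book: Small book standing upright on its edge, white cover with red triangles on one face (it may look plain white from the other side); 20 (x, thickness) x 88 (y) x 112 (z) mm, 0.12 kg; origin at the centre of its underside, z up. Grip it across x near the top.
- candle_tin: Round brass-coloured tin with a pale candle in it; 50 mm diameter, 28 mm tall (the hard body 27), 0.07 kg; origin at the centre of its underside, z up.
- long_tray: Long rectangular display tray of light wood with a cork floor, fixed to the table: inside 78 (x) x 104 (y) mm, cork surface 3 mm above the table, rim 4 mm wide with its top 7 mm above the table; origin at the centre of its underside, z up. For the card deck, its long side along the tray's y.
- square_tray: Nearly square display tray of light wood with a cork floor, fixed to the table: inside 73 (x) x 79 (y) mm, cork surface 3 mm above the table, rim 4 mm wide with its top 7 mm above the table; origin at the centre of its underside, z up. For the gift box.
- slot_stand: Narrow book stand of light wood with a cork floor, fixed to the table: inside 36 (x) x 104 (y) mm, cork surface 3 mm above the table, rim 6 mm wide with its top 15 mm above the table; origin at the centre of its underside, z up. For the little book, its thickness along the stand's x.
- round_tray: Round display tray of light wood with a cork floor, fixed to the table: inside diameter 66 mm, cork surface 3 mm above the table, rim 4 mm wide with its top 7 mm above the table; origin at the centre of its underside, z up. For the candle tin.
- black_hare: Bystander: black sitting ceramic hare, 70 x 82 x 160 mm tall to the ear tips, loose; origin at the centre of its underside, z up. Leave it where it stands; it may be anywhere among the task's things, so carry things over it or round it. The other clutter (glass bowl, books, mug, bust, vase, trunk) is fixed and stands outside the ring of things being handled.

How it is judged (in metres and radians):
At the end, for the whole second after the job is handed in: Deck in the long tray, gift box in the square tray, book in the narrow stand, tin in the round tray: each centred within 12.5 mm, underside on the cork (1 to 4.8 mm above the holder's underside), upright within 0.04 rad, at rest and released (horizontal distance between card_deck and long_tray below 0.0125 m and z of card_deck in the frame of long_tray between 0.001 and 0.0048 m and angle between each of card_deck, gift_box, little_book, candle_tin's own z axis and vertical below 0.04 rad and linear speed of each of card_deck, gift_box, little_book, candle_tin below 0.02 m/s and contact force between each of card_deck, gift_box, little_book, candle_tin and the fingers below 0.1 N and horizontal distance between gift_box and square_tray below 0.0125 m and z of gift_box in the frame of square_tray between 0.001 and 0.0048 m and horizontal distance between little_book and slot_stand below 0.0125 m and z of little_book in the frame of slot_stand between 0.001 and 0.0048 m and horizontal distance between candle_tin and round_tray below 0.0125 m and z of candle_tin in the frame of round_tray between 0.001 and 0.0048 m); the robot touches nothing.
It fails at once if the black hare is shifted by more than 20 mm or tipped (distance of black_hare from where it was at the start of the episode above 0.02 m or angle between black_hare's own z axis and vertical above 0.3 rad).
It also fails if it takes over 115 s, if anything falls off the work surface, if the arm or the gripper's body presses on something with over 40 N, if the wrist force passes 120 N, or if a joint passes its speed limit or range.

## Working session

There is one attempt and no reset: what is moved stays moved. The work goes in short steps, Python scripts to look and compute and a shell command to move; the robot and the scene stay as the last step left them, time stands still between calls to the robot, and variables do not carry over. Pictures are saved under pics/ and viewed, at most 16 in all, crops included, and the job is handed in when it is done.

```bash
ls; mkdir -p pics; cat > h.py <<'E'
import numpy as np, cv2
from scipy.spatial.transform import Rotation as R
from bench import bot, cams, ticket, readout
def snap(name,fn=None):
    s=readout.state(); c=cams.camera(name)
    if name=='wrist':
        T=np.eye(4);T[:3,:3]=R.from_euler('xyz',s['ee_rot'],degrees=True).as_matrix();T[:3,3]=s['tcp_pos']
        c['pose']=T@np.array(c['tool_from_camera'])
    if fn: cv2.imwrite('pics/'+fn,c['img'])
    np.save('pics/'+(fn or name)+'.npy',{k:v for k,v in c.items()},allow_pickle=True)
    return c
def load(fn): return np.load('pics/'+fn+'.npy',allow_pickle=True).item()
def K(c):
    f=200/np.tan(np.radians(c['vertical_fov'])/2); return f
def ray(c,uv):
    uv=np.atleast_2d(np.asarray(uv,float)); f=K(c)
    d=(uv-[c['cx'],c['cy']])/f; p=d.copy()
    for _ in range(20): p=d/(1+c['k1']*(p**2).sum(1,keepdims=True))
    P=np.array(c['pose']); v=np.c_[p[:,0],-p[:,1],-np.ones(len(p))]@P[:3,:3].T
    return P[:3,3],v/np.linalg.norm(v,axis=1,keepdims=True)
def plane(c,uv,z):
    o,v=ray(c,uv); return (o+v*((z-o[2])/v[:,2:]))
def proj(c,X):
    P=np.array(c['pose']); q=(np.atleast_2d(X)-P[:3,3])@P[:3,:3]
    s=np.c_[q[:,0],-q[:,1]]/-q[:,2:]; s=s*(1+c['k1']*(s**2).sum(1,keepdims=True))
    return s*K(c)+[c['cx'],c['cy']]
def tri(c1,u1,c2,u2):
    A=[];b=[]
    o1,v1=ray(c1,u1);o2,v2=ray(c2,u2);out=[]
    for a,d in zip(v1,v2):
        M=np.c_[a,-d];t=np.linalg.lstsq(M,o2-o1,rcond=None)[0]
        p=o1+a*t[0];q=o2+d*t[1];out.append(np.r_[(p+q)/2,np.linalg.norm(p-q)])
    return np.array(out)
E
python3 - <<'E'
from h import *
print(readout.state())
for n in ['scene','top','wrist']:
    c=snap(n,n+'0.png'); print(n,c['vertical_fov'],c['cx'],c['cy'],c['k1'],np.round(c['pose'],3).tolist())
E
```

```text
bench.py
nudge.py
pics
{'clock': 0.0, 'joint_positions': array([-7.99658959e+01,  5.26372925e+00,  7.05810573e+01, -7.00527826e-04,
        1.04266748e+02, -3.24950004e+00]), 'qd': array([-0.01824771, -0.04562417, -0.00594118, -0.07912095,  0.06616705,
        0.08178715]), 'joint_efforts': array([-2.42546766e-04, -4.46447074e+01, -4.06448615e+01,  6.97413809e-02,
        2.90922832e-02, -1.20894342e-04]), 'tcp_pos': array([ 0.13786102, -0.5840084 ,  0.40350815]), 'ee_rot': array([-1.79888606e+02, -5.64407115e-03,  1.32834267e+01]), 'contact_force': array([ 0.03239423, -1.0317664 ,  0.86556946]), 'wrist_torque': array([ 0.03605029, -0.08232439, -0.02905087]), 'gripper_force': 0.0, 'opening': 0.08766283003812148}
scene 47.13624813703949 310.4409904547217 195.11265623752044 0.02565862095153247 [[-0.617, 0.574, -0.538, 0.073], [-0.787, -0.438, 0.436, 0.501], [0.015, 0.692, 0.722, 0.668], [0.0, 0.0, 0.0, 1.0]]
top 55.53035933676368 322.7323628241285 202.72294989847688 -0.052271884063492334 [[-0.022, 0.994, -0.109, 0.453], [-0.999, -0.019, 0.026, 0.139], [0.024, 0.11, 0.994, 0.904], [0.0, 0.0, 0.0, 1.0]]
wrist 62.49935296342449 318.6339596542157 197.59077851590226 0.01676388380847246 [[0.229, 0.943, 0.241, 0.204], [-0.973, 0.223, 0.054, -0.568], [-0.003, -0.247, 0.969, 0.384], [0.0, 0.0, 0.0, 1.0]]
```

View pics/top0.png

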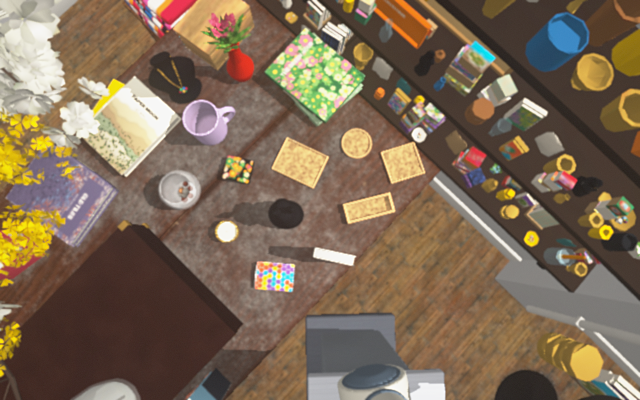

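View pics/scene0.png

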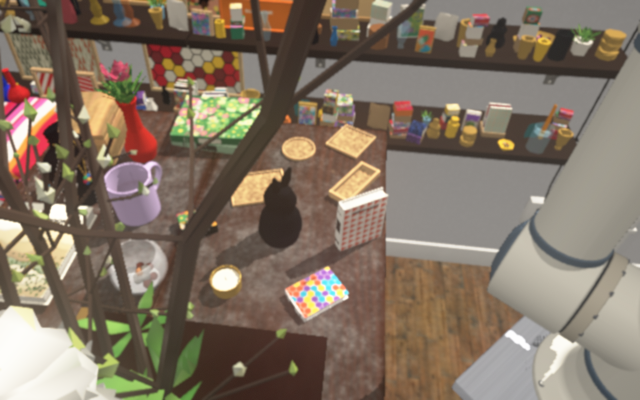

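The top view shows the deck at (274,277), tin (227,231), gift box (237,170), book (334,257), hare (286,213), long tray (300,163), round tray (356,143), square tray (402,162) and stand (369,208). The scene view confirms the book is standing near the table edge, with the hare in the middle.

```bash
python3 - <<'E'
from h import *
c=load('top0.png')
for n,u,z in [('deck',(274,277),.014),('tin',(227,231),.028),('gift',(237,170),.022),('book',(334,257),.112),('hare',(286,213),.1),('long',(300,163),.005),('round',(356,143),.005),('sq',(402,162),.005),('stand',(369,208),.01)]:
    p=plane(c,u,z)[0]; print(n,p.round(3),np.hypot(p[0],p[1]).round(3),np.degrees(np.arctan2(p[1],p[0])).round(1))
# book verticals by tri top/scene later
E
cat >> h.py <<'E'
def to(x,y,z,yaw=None):
    "tool-axis shift from present pose to a TCP target"
    s=readout.state(); M=R.from_euler('xyz',s['ee_rot'],degrees=True).as_matrix()
    Y=s['ee_rot'][2]; return (M.T@(np.array([x,y,z])-s['tcp_pos'])).round(4), None if yaw is None else round((Y-yaw+180)%360-180,2)
E
python3 nudge.py '[[[0.05, -0.05, 0, 5], [0.08, -0.085, 0, 10], [0.11, -0.12, 0, 13.2], [0.145, -0.155, 0, 13.2], [0.175, -0.19, 0, 13.2], [0.205, -0.225, 0, 13.2], [0.235, -0.26, 0, 13.2], [0.265, -0.295, 0, 13.2], [0.265, -0.295, 0, 13.2], [0.265, -0.295, 0, 13.2]]]'
python3 -c "
from h import *
print(to(.5,.12,.405,0))"
```

```text
clock: 1.15
tcp_pos: [0.3283, -0.2353, 0.4047]
ee_rot: [180.0, 0.0, 0.3]
contact_force: [0.3, -1.1, -0.9]
opening: 0.0879
gripper_force: 0.0
(array([ 0.1733, -0.3545, -0.0006]), np.float64(0.25))
```

```bash

python3 nudge.py '[[[0.02, -0.045, 0, 0], [0.04, -0.085, 0, 0], [0.06, -0.125, 0, 0], [0.08, -0.165, 0, 0], [0.1, -0.205, 0, 0], [0.12, -0.245, 0, 0], [0.14, -0.285, 0, 0], [0.155, -0.32, 0, 0], [0.17, -0.35, 0, 0], [0.17, -0.35, 0, 0]]]'
python3 nudge.py '[[[0, 0, 0, 0], [0, 0, 0, 0], [0, 0, 0, 0]]]'
python3 - <<'E'
from h import *
c=snap('wrist','w1.png'); cv2.imwrite('pics/w1v.png',cv2.resize(c['img'],(800,500)))
E
```

```text
clock: 2.15
tcp_pos: [0.4993, 0.1151, 0.403]
ee_rot: [-180.0, 0.1, 0.1]
contact_force: [-0.3, -1.4, -0.6]
opening: 0.0881
gripper_force: 0.0
clock: 2.45
tcp_pos: [0.4974, 0.1126, 0.4049]
ee_rot: [180.0, -0.0, -0.1]
contact_force: [-0.4, -0.7, 1.2]
opening: 0.0876
gripper_force: 0.0
```

View pics/w1v.png

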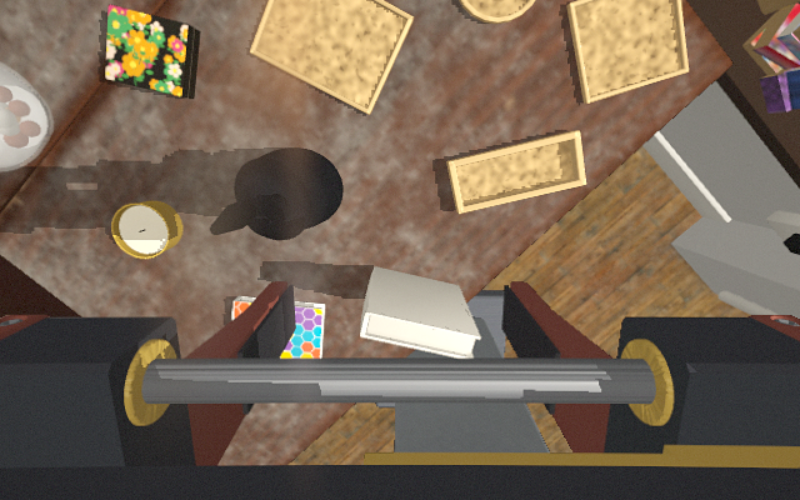

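The wrist view (at 1.25x) shows the trays, stand, gift box (150,50) and tin (145,230) clearly. The fingers hide the deck and part of the book, so I'll take shifted views from further back.

```bash

python3 nudge.py '[[[-0.025, -0.02, -0.025, 0], [-0.05, -0.03, -0.045, 0], [-0.06, -0.03, -0.045, 0], [-0.06, -0.03, -0.045, 0], [-0.06, -0.03, -0.045, 0], [-0.06, -0.03, -0.045, 0]]]' | head -2
python3 -c "
from h import *
snap('wrist','a1.png')"
python3 nudge.py '[[[0, 0.04, 0, 0], [0, 0.08, 0, 0], [0, 0.12, 0, 0], [0, 0.14, 0, 0], [0, 0.14, 0, 0], [0, 0.14, 0, 0], [0, 0.14, 0, 0]]]' | head -2
python3 -c "
from h import *
snap('wrist','a2.png')"
python3 nudge.py '[[[-0.04, 0, 0, 0], [-0.075, 0, 0, 0], [-0.11, -0.03, 0, 0], [-0.11, -0.07, 0, 0], [-0.11, -0.09, 0, 0], [-0.11, -0.09, 0, 0], [-0.11, -0.09, 0, 0]]]' | head -2
python3 -c "
from h import *
snap('wrist','b1.png')"
python3 nudge.py '[[[0, -0.04, 0, 0], [0, -0.08, 0, 0], [0, -0.11, 0, 0], [0, -0.11, 0, 0], [0, -0.11, 0, 0], [0, -0.11, 0, 0]]]' | head -2
python3 - <<'E'
from h import *
snap('wrist','b2.png')
L=[cv2.resize(load(n)['img'],(400,250),interpolation=cv2.INTER_AREA) for n in ['a1.png','a2.png','b1.png','b2.png']]
cv2.imwrite('pics/mos.png',np.vstack([np.hstack(L[:2]),np.hstack(L[2:])]))
E
```

```text
clock: 3.1
tcp_pos: [0.4381, 0.1437, 0.4481]
clock: 3.85
tcp_pos: [0.4379, 0.0048, 0.4492]
clock: 4.6
tcp_pos: [0.3274, 0.0946, 0.4496]
clock: 5.25
tcp_pos: [0.3277, 0.203, 0.4497]
```

View pics/mos.png

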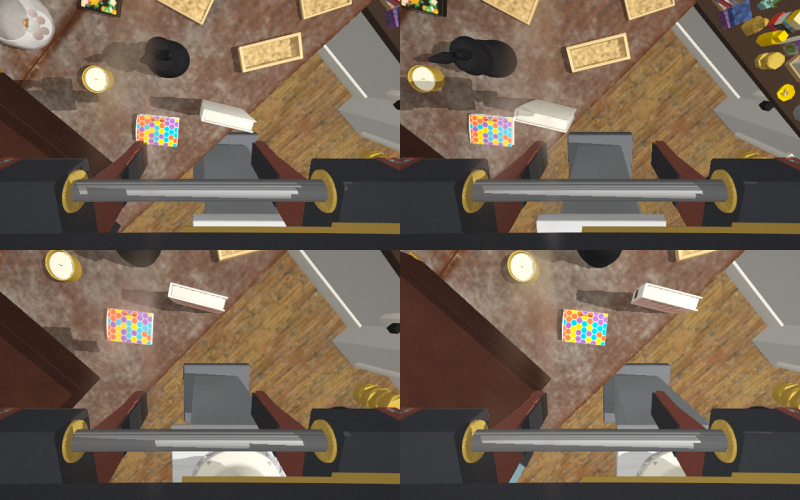

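The mosaic's bottom row shows the deck, tin and book cleanly from two places. The trays and gift box are cut off, so I need two views further forward.

```bash

python3 nudge.py '[[[0.05, 0, 0, 0], [0.1, 0, 0, 0], [0.15, 0, 0, 0], [0.19, 0, 0, 0], [0.22, 0, 0, 0], [0.24, 0, 0, 0], [0.24, 0, 0, 0], [0.24, 0, 0, 0], [0.24, 0, 0, 0]]]' | head -2
python3 -c "
from h import *
snap('wrist','c1.png')"
python3 nudge.py '[[[0, 0.04, 0, 0], [0, 0.08, 0, 0], [0, 0.12, 0, 0], [0, 0.14, 0, 0], [0, 0.14, 0, 0], [0, 0.14, 0, 0], [0, 0.14, 0, 0]]]' | head -2
python3 - <<'E'
from h import *
snap('wrist','c2.png')
L=[cv2.resize(load(n)['img'],(400,250),interpolation=cv2.INTER_AREA) for n in ['c1.png','c2.png']]
M=[]
for n in ['c1.png','b2.png']:
    im=load(n)['img']; hsv=cv2.cvtColor(im,cv2.COLOR_BGR2HSV)
    m=cv2.inRange(hsv,(10,60,150),(30,190,255)); w=cv2.inRange(hsv,(0,0,170),(180,45,255)); s=cv2.inRange(hsv,(0,120,120),(180,255,255))
    M.append(cv2.resize(cv2.merge([w,m,s]),(400,250)))
cv2.imwrite('pics/mos2.png',np.vstack([np.hstack(L),np.hstack(M)]))
E
```

```text
clock: 6.2
tcp_pos: [0.5665, 0.2038, 0.4504]
clock: 6.95
tcp_pos: [0.5671, 0.0655, 0.45]
```

View pics/mos2.png

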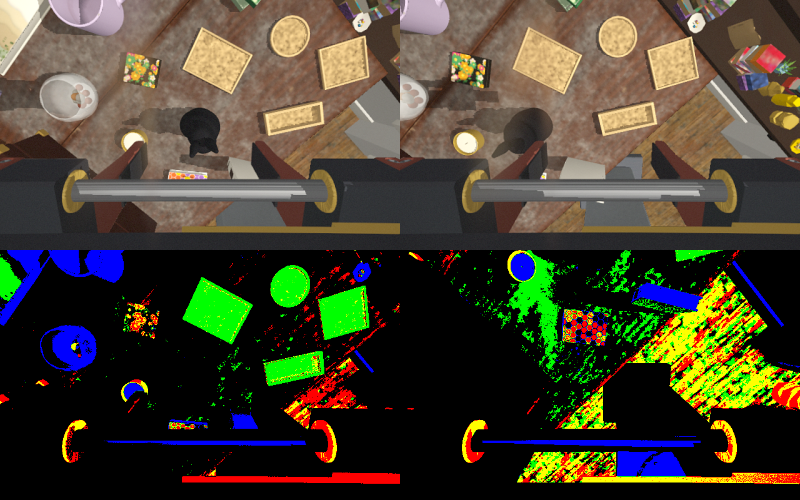

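```bash
cat > meas.py <<'E'
from h import *
rg=lambda hsv,l,h:cv2.inRange(hsv,l,h)
masks={'wood':lambda h:rg(h,(10,60,150),(30,190,255)),'col':lambda h:rg(h,(0,120,110),(180,255,255)),
 'deck':lambda h:rg(h,(0,90,150),(180,255,255))|rg(h,(0,0,190),(180,60,255)),'white':lambda h:rg(h,(0,0,215),(180,45,255)),
 'candle':lambda h:rg(h,(0,0,170),(40,80,255))}
def blob(c,uv,r,kind,close=5):
    hsv=cv2.cvtColor(c['img'],cv2.COLOR_BGR2HSV); m=masks[kind](hsv)
    roi=np.zeros_like(m); cv2.circle(roi,tuple(uv),r,255,-1); m&=roi
    m=cv2.morphologyEx(m,cv2.MORPH_CLOSE,np.ones((close,close)))
    cs=cv2.findContours(m,cv2.RETR_EXTERNAL,cv2.CHAIN_APPROX_NONE)[0]
    return max(cs,key=cv2.contourArea)[:,0]
def meas(name,n1,u1,n2,u2,r,kind,z):
    ce=[]
    for n,u in ((n1,u1),(n2,u2)):
        c=load(n); k=blob(c,u,r,kind); p=plane(c,k,z)
        (x,y),(w,h),a=cv2.minAreaRect((p[:,:2]*1000).astype(np.float32))
        if w>h: a-=90; w,h=h,w     # a = angle of short side
        a=(a+90)%180-90
        ce.append((c,proj(c,[[x/1e3,y/1e3,z]])[0]))
        print(name,n,'xy',round(x,1),round(y,1),'size',round(w,1),round(h,1),'short-axis deg',round(a,1),'px',len(k))
    t=tri(ce[0][0],[ce[0][1]],ce[1][0],[ce[1][1]])[0]*1000; print('   tri',t.round(1))
if __name__=='__main__':
    meas('long','c1.png',(347,96),'c2.png',(235,98),70,'wood',.007)
    meas('round','c1.png',(462,59),'c2.png',(347,58),45,'wood',.007)
    meas('sq','c1.png',(549,99),'c2.png',(437,101),55,'wood',.007)
    meas('stand','c1.png',(469,189),'c2.png',(363,189),55,'wood',.015)
    meas('gift','c1.png',(226,112),'c2.png',(112,112),45,'col',.022)
    meas('deck','b1.png',(208,122),'b2.png',(294,122),50,'deck',.014)
    meas('deck','a1.png',(252,207),'a2.png',(148,207),45,'deck',.014)
    meas('book','b1.png',(316,75),'b2.png',(430,76),65,'white',.112)
    meas('tin','a1.png',(155,126),'a2.png',(38,125),28,'candle',.027)
    meas('tin','a1.png',(155,126),'b2.png',(194,24),28,'candle',.027)
    t=[]
E
python3 meas.py
```

```text
long c1.png xy 650.5 170.4 size 90.4 112.8 short-axis deg -26.6 px 294
long c2.png xy 643.6 179.0 size 118.8 126.1 short-axis deg -31.0 px 406
   tri [646.3 172.3  32.9   6.5]
round c1.png xy 697.7 31.8 size 73.7 74.0 short-axis deg 34.4 px 183
round c2.png xy 697.3 31.9 size 74.2 76.3 short-axis deg 44.6 px 204
   tri [6.974e+02 3.200e+01 7.400e+00 5.000e-01]
sq c1.png xy 648.4 -78.6 size 81.9 89.1 short-axis deg 16.7 px 277
sq c2.png xy 651.9 -81.4 size 94.6 115.3 short-axis deg -74.5 px 378
   tri [650.4 -84.2  -1.3   3.6]
stand c1.png xy 539.4 9.0 size 58.6 125.1 short-axis deg 8.9 px 268
stand c2.png xy 546.1 5.0 size 89.4 128.2 short-axis deg 7.7 px 402
   tri [539.9   3.2   2.2   6.7]
gift c1.png xy 647.4 314.0 size 62.4 80.0 short-axis deg 77.0 px 351
gift c2.png xy 647.7 314.2 size 62.3 81.2 short-axis deg 76.9 px 304
   tri [6.475e+02 3.139e+02 2.250e+01 3.000e-01]
deck b1.png xy 383.6 232.3 size 62.6 90.8 short-axis deg -6.1 px 244
deck b2.png xy 383.1 232.3 size 63.0 89.8 short-axis deg -6.3 px 242
   tri [383.3 232.3  13.9   0.4]
deck a1.png xy 384.3 232.8 size 65.9 88.6 short-axis deg -5.8 px 221
deck a2.png xy 385.5 225.2 size 73.6 108.0 short-axis deg 0.0 px 258
   tri [378.  237.9  -9.9   1.3]
book b1.png xy 429.2 97.8 size 20.0 85.5 short-axis deg -13.4 px 226
book b2.png xy 429.2 98.0 size 20.4 85.6 short-axis deg -13.6 px 226
   tri [429.3  97.8 111.3   0. ]
tin a1.png xy 489.5 339.2 size 41.7 42.9 short-axis deg -89.8 px 104
tin a2.png xy 489.4 338.0 size 40.3 41.9 short-axis deg -50.9 px 101
   tri [4.893e+02 3.410e+02 2.340e+01 1.000e-01]
tin a1.png xy 489.5 339.2 size 41.7 42.9 short-axis deg -89.8 px 104
tin b2.png xy 490.0 338.5 size 42.6 48.2 short-axis deg 55.1 px 136
   tri [4.895e+02 3.379e+02 2.940e+01 4.000e-01]
```

```bash
python3 - <<'E'
import re
s=open('meas.py').read()
s=s.replace("    cs=cv2.find","    if op: m=cv2.morphologyEx(m,cv2.MORPH_OPEN,np.ones((op,op)))\n    cs=cv2.find").replace("close=5)","close=5,op=0)").replace("blob(c,u,r,kind)","blob(c,u,r,kind,cl,op)").replace("kind,z):","kind,z,cl=3,op=0):")
open('meas.py','w').write(s)
E
python3 - <<'E'
from meas import *
meas('long','c1.png',(347,96),'c2.png',(235,98),70,'wood',.007,1,9)
meas('round','c1.png',(462,59),'c2.png',(347,58),45,'wood',.007,1,9)
meas('sq','c1.png',(549,99),'c2.png',(437,101),55,'wood',.007,1,9)
meas('stand','c1.png',(469,189),'c2.png',(363,189),55,'wood',.015,1,9)
meas('gift','c1.png',(226,112),'c2.png',(112,112),36,'col',.022,5,11)
cr=[cv2.resize(load(n)['img'][y-50:y+50,x-50:x+50],(400,400)) for n,x,y in (('c1.png',226,112),('c2.png',112,112))]
cv2.imwrite('pics/gift.png',np.hstack(cr))
E
```

```text
long c1.png xy 651.2 170.1 size 83.6 112.6 short-axis deg -26.6 px 300
long c2.png xy 652.5 169.7 size 86.5 112.9 short-axis deg -26.7 px 307
   tri [651.9 170.    5.6   1.3]
round c1.png xy 696.0 33.9 size 68.2 73.0 short-axis deg -42.8 px 198
round c2.png xy 697.7 32.7 size 71.7 72.5 short-axis deg -45.5 px 203
   tri [697.4  32.4   3.5   1.7]
sq c1.png xy 647.6 -75.8 size 81.6 81.7 short-axis deg -73.1 px 280
sq c2.png xy 648.0 -76.8 size 81.5 82.6 short-axis deg 16.6 px 280
   tri [ 6.479e+02 -7.780e+01  4.000e+00  4.000e-01]
stand c1.png xy 542.1 15.1 size 43.8 105.1 short-axis deg 13.1 px 228
stand c2.png xy 541.5 12.3 size 41.3 108.8 short-axis deg 13.3 px 226
   tri [539.9  11.2   6.6   0.6]
gift c1.png xy 629.6 311.1 size 39.6 51.2 short-axis deg -6.0 px 148
gift c2.png xy 641.1 314.9 size 48.0 60.8 short-axis deg 0.5 px 176
   tri [635.3 307.   35.9  11.2]
```

View pics/gift.png

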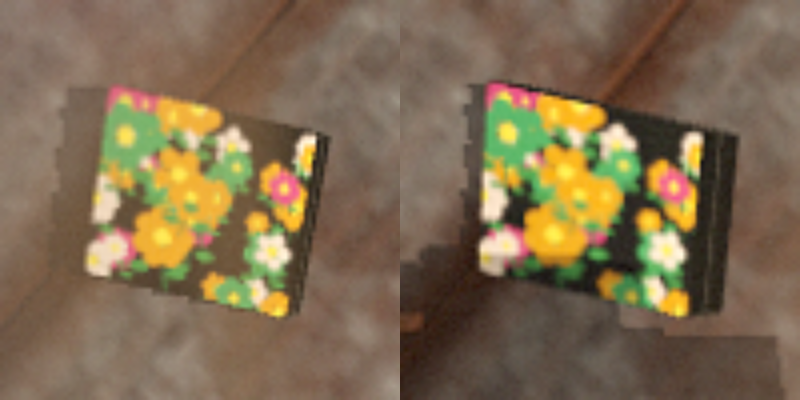

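The enlarged gift box crops show the box-top corners. In left-crop pixels they are (107,88), (318,133), (290,318) and (85,273). In the right crop they are (85,83), (305,130), (290,317) and (80,272).

```bash
python3 - <<'E'
from meas import *
c1,c2=load('c1.png'),load('c2.png')
u1=np.array([(107,88),(318,133),(290,318),(85,273)])/4+[176,62]
u2=np.array([(85,83),(305,130),(290,317),(80,272)])/4+[62,62]
T=tri(c1,u1,c2,u2)*1000; print(T.round(1),T.mean(0).round(1))
for c,u in((c1,u1),(c2,u2)):
    p=plane(c,u,.022)[:,:2]*1000; e=np.roll(p,-1,0)-p
    print(p.mean(0).round(1),np.linalg.norm(e,axis=1).round(1),np.degrees(np.arctan2(e[:,1],e[:,0])).round(1))
for op in (3,5):
  for a in [('w1.png','c2.png',(413,138),(363,189),85)]:
    meas('stand',a[0],a[2],a[1],a[3],a[4]-20,'wood',.015,1,op)
meas('stand','a1.png',(430,83),'a2.png',(318,83),60,'wood',.015,1,5)
meas('sq','c1.png',(549,99),'c2.png',(437,101),55,'wood',.007,1,5)
s=[cv2.resize(load(n)['img'][y-50:y+50,x-70:x+70],(560,400))[:,:] for n,x,y in (('w1.png',413,138),)]
cv2.imwrite('pics/stand.png',s[0])
E
```

```text
[[6.681e+02 3.406e+02 2.270e+01 5.000e-01]
 [6.558e+02 2.798e+02 2.130e+01 4.000e-01]
 [6.015e+02 2.905e+02 2.360e+01 0.000e+00]
 [6.146e+02 3.523e+02 2.200e+01 3.000e-01]] [6.350e+02 3.158e+02 2.240e+01 3.000e-01]
[634.9 315.9] [62.5 55.3 62.9 54.4] [-101.4  168.3   77.7  -12.1]
[635. 316.] [63.  55.8 62.3 55.1] [-101.5  167.6   77.9  -11.7]
stand w1.png xy 538.8 8.0 size 49.0 116.4 short-axis deg 13.1 px 293
stand c2.png xy 541.1 -1.4 size 50.6 135.4 short-axis deg 12.9 px 292
   tri [534.2  -5.3 -23.6   5.7]
stand w1.png xy 538.8 8.0 size 49.0 116.4 short-axis deg 13.1 px 285
stand c2.png xy 538.5 7.5 size 49.1 117.0 short-axis deg 13.0 px 306
   tri [5.386e+02 7.600e+00 1.430e+01 5.000e-01]
stand a1.png xy 538.6 8.4 size 48.5 118.7 short-axis deg 12.8 px 274
stand a2.png xy 539.0 7.6 size 48.5 116.5 short-axis deg 13.1 px 269
   tri [5.39e+02 7.60e+00 1.24e+01 4.00e-01]
sq c1.png xy 648.4 -78.4 size 81.8 86.8 short-axis deg 16.5 px 298
sq c2.png xy 648.6 -79.1 size 81.7 87.2 short-axis deg 16.7 px 311
   tri [ 6.486e+02 -7.980e+01  4.800e+00  2.000e-01]
```

View pics/stand.png

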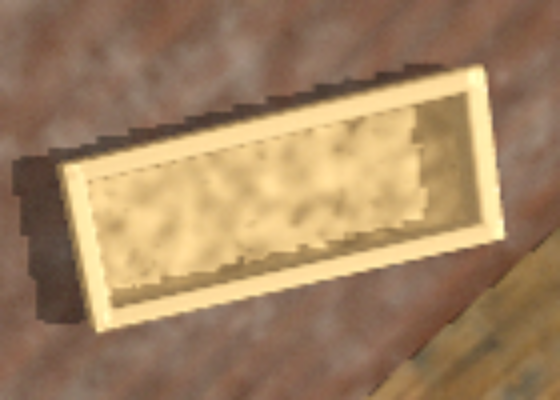

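The stand crop shows its full outline, and its rectangle fit (49x116 mm) matches the given size. Before planning, I'll check clearances to the hare, shelf and mug.

```bash
python3 - <<'E'
from meas import *
c1,c2=load('c1.png'),load('c2.png')
print('shelf item',tri(c1,[(581,32)],c2,[(477,27)])*1000)
t=load('top0.png')
print('mug handle z.05',plane(t,[(232,112),(203,122)],.06).round(3).tolist())
print('shelf edge at z',[plane(t,[(385,100),(437,172)],z).round(3).tolist() for z in (0,.1,.2)])
# visual hull of hare
V=[load(n) for n in ('w1.png','c1.png','c2.png','a1.png','a2.png','top0.png','scene0.png')]
D=[cv2.inRange(cv2.cvtColor(c['img'],cv2.COLOR_BGR2HSV),(0,0,0),(180,255,75)) for c in V]
X,Y=np.meshgrid(np.arange(.4,.65,.002),np.arange(.08,.32,.002))
for z in (.01,.04,.07,.09,.11,.13,.15):
    P=np.c_[X.ravel(),Y.ravel(),np.full(X.size,z)]; ok=np.zeros(len(P))
    for c,d in zip(V,D):
        u=proj(c,P).round().astype(int); i=(u[:,0]>=0)&(u[:,0]<640)&(u[:,1]>=0)&(u[:,1]<400)
        k=np.ones(len(P)); k[i]=d[u[i,1],u[i,0]]>0; ok+=k
    g=P[ok==len(V)]
    print(z,len(g),g.min(0).round(3)[:2] if len(g) else'',g.max(0).round(3)[:2] if len(g) else'',g.mean(0).round(3)[:2] if len(g) else '')
E
```

```text
shelf item [[ 741.37707213 -140.82004936  -49.09284046    7.82700649]]
mug handle z.05 [[0.76, 0.32, 0.06], [0.737, 0.387, 0.06]]
shelf edge at z [[[0.807, -0.046, 0.0], [0.623, -0.166, 0.0]], [[0.768, -0.026, 0.1], [0.604, -0.133, 0.1]], [[0.729, -0.005, 0.2], [0.585, -0.099, 0.2]]]
0.01 777 [0.494 0.172] [0.558 0.24 ] [0.524 0.209]
0.04 796 [0.496 0.168] [0.558 0.238] [0.525 0.203]
0.07 616 [0.498 0.168] [0.556 0.232] [0.527 0.201]
0.09 533 [0.498 0.172] [0.552 0.222] [0.526 0.199]
0.11 383 [0.502 0.174] [0.55  0.218] [0.527 0.198]
0.13 150 [0.512 0.178] [0.542 0.212] [0.526 0.196]
0.15 22 [0.522 0.18 ] [0.53  0.192] [0.525 0.185]
```

```bash
python3 - <<'E'
from meas import *
c1,c2,t=load('c1.png'),load('c2.png'),load('top0.png')
m={}
for c,k in((c1,0),(c2,1)):
    g=cv2.createCLAHE().apply(cv2.cvtColor(c['img'],cv2.COLOR_BGR2GRAY)); m[k]=cv2.SIFT_create(contrastThreshold=.02).detectAndCompute(g,None)
M=cv2.BFMatcher(crossCheck=True).match(m[0][1],m[1][1])
a=np.array([m[0][0][i.queryIdx].pt for i in M]);b=np.array([m[1][0][i.trainIdx].pt for i in M])
T=tri(c1,a,c2,b)*1000
o=(T[:,3]<3)&(T[:,1]<-40)&(T[:,0]>550)&(T[:,0]<1100)
print(T[o][np.argsort(T[o][:,0])].round(0).astype(int).tolist())
o=(T[:,3]<3)&(T[:,1]>280)&(T[:,1]<500)&(T[:,2]>40)
print(T[o].round(0).astype(int).tolist())
E
```

```text
[[553, -88, 0, 0], [564, -78, -1, 0], [567, -52, 8, 1], [567, -81, 0, 0], [571, -40, 15, 0], [573, -84, 0, 0], [576, -69, 0, 1], [577, -64, 0, 0], [581, -40, 3, 1], [583, -87, 1, 0], [584, -71, 2, 1], [587, -108, -1, 0], [588, -60, 1, 0], [590, -82, 0, 0], [594, -91, 1, 0], [594, -41, 3, 1], [600, -84, 1, 0], [600, -41, -1, 0], [601, -51, 7, 0], [604, -65, 11, 0], [606, -81, -1, 1], [608, -86, -3, 1], [608, -138, 2, 1], [608, -56, 3, 0], [608, -63, 4, 0], [610, -94, -2, 1], [612, -68, 2, 0], [613, -139, 1, 0], [613, -93, 11, 0], [615, -57, 4, 0], [618, -85, 2, 0], [618, -109, 12, 0], [620, -89, 3, 0], [620, -119, 10, 0], [623, -55, 3, 0], [623, -55, 3, 0], [623, -94, 3, 0], [623, -83, 3, 0], [624, -131, 6, 0], [626, -100, 3, 0], [626, -127, 6, 0], [626, -127, 6, 0], [626, -116, 4, 0], [626, -116, 4, 0], [629, -104, 3, 0], [632, -114, 4, 0], [632, -125, 5, 1], [634, -109, 3, 0], [634, -120, 3, 0], [636, -103, 3, 0], [636, -103, 3, 0], [638, -51, 2, 0], [638, -149, 1, 1], [639, -73, 3, 0], [639, -111, 4, 0], [640, -95, 3, 0], [640, -42, 4, 1], [640, -118, 1, 0], [643, -56, 4, 0], [643,
[... 540 characters left out ...]
 3, 0], [669, -91, 3, 0], [670, -66, 3, 0], [670, -66, 3, 0], [675, -54, 4, 0], [675, -64, 3, 0], [675, -92, 3, 0], [675, -69, 8, 0], [677, -84, 4, 0], [679, -62, 4, 0], [679, -62, 4, 0], [679, -70, 4, 0], [682, -87, 4, 0], [683, -60, 3, 0], [683, -97, 3, 0], [684, -78, 3, 0], [687, -92, 4, 0], [690, -85, 1, 1], [690, -42, 1, 0], [693, -107, 5, 0], [701, -69, 2, 0], [706, -47, 0, 0], [708, -54, 0, 0], [712, -70, -4, 2], [714, -84, 45, 1], [715, -62, -4, 1], [717, -40, 1, 0], [721, -59, -1, 0], [721, -59, -1, 0], [727, -224, -70, 0], [732, -42, 1, 0], [733, -142, -58, 0], [733, -129, -56, 1], [759, -163, -26, 0], [872, -47, 834, 1]]
[[640, 289, 714, 2], [919, 336, 743, 1], [849, 315, 670, 0]]
```

```bash
python3 -c "
from h import *
print(to(.3833,.2323,.26,83.8))"
```

```text
(array([-0.1835, -0.1672,  0.1899]), np.float64(-83.62))
```

```bash

python3 nudge.py '[[[-0.03, -0.025, 0, -8.5], [-0.06, -0.05, 0, -17], [-0.09, -0.08, 0, -25.5], [-0.12, -0.11, 0, -34], [-0.15, -0.14, 0, -42.5], [-0.175, -0.16, 0, -51], [-0.1835, -0.1672, 0.03, -59], [-0.1835, -0.1672, 0.06, -67.5], [-0.1835, -0.1672, 0.09, -76], [-0.1835, -0.1672, 0.12, -83.6]]]' 0.088
python3 nudge.py '[[[0, 0, 0.04, 0], [0, 0, 0.07, 0], [0, 0, 0.07, 0], [0, 0, 0.07, 0], [0, 0, 0.07, 0]]]'
python3 -c "
from h import *
print(to(.3833,.2323,.189,83.8))"
```

```text
clock: 8.0
tcp_pos: [0.383, 0.2323, 0.3286]
ee_rot: [180.0, -0.0, 84.2]
contact_force: [0.3, 0.4, -1.1]
opening: 0.0875
gripper_force: 0.0
clock: 8.5
tcp_pos: [0.3842, 0.2319, 0.2621]
ee_rot: [179.8, -0.1, 83.7]
contact_force: [0.3, 0.7, -0.5]
opening: 0.088
gripper_force: 0.0
(array([ 0.0002, -0.0011,  0.0731]), np.float64(-0.08))
```

```bash

python3 nudge.py '[[[0, 0, 0.035, 0], [0, 0, 0.06, 0], [0, 0, 0.072, 0], [0, 0, 0.072, 0], [0, 0, 0.072, 0], [0, 0, 0.072, 0]]]' | head -2
python3 nudge.py '[[[0, 0, 0, 0], [0, 0, 0, 0], [0, 0, 0, 0], [0, 0, 0, 0], [0, 0, 0, 0], [0, 0, 0, 0]]]' 0.05 15
python3 nudge.py '[[[0, 0, -0.02, 0], [0, 0, -0.06, 0], [0, 0, -0.1, 0], [0, 0, -0.15, 0], [0, 0, -0.19, 0], [0, 0, -0.2, 0], [0, 0, -0.2, 0], [0, 0, -0.2, 0]]]'
python3 -c "
from h import *
print(to(.6513,.1702,.39,63.4))
from h import snap; snap('wrist','d1.png')"
```

```text
clock: 9.1
tcp_pos: [0.3845, 0.2316, 0.1897]
clock: 9.7
tcp_pos: [0.3838, 0.2313, 0.1879]
ee_rot: [180.0, -0.0, 83.7]
contact_force: [-0.8, -0.3, 2.0]
opening: 0.0618
gripper_force: 15.0
clock: 10.5
tcp_pos: [0.3838, 0.2313, 0.3857]
ee_rot: [-179.9, 0.1, 83.7]
contact_force: [-0.6, 0.3, -1.7]
opening: 0.0621
gripper_force: 15.0
(array([-0.0313,  0.2725, -0.0049]), np.float64(20.28))
```

```bash

python3 nudge.py '[[[-0.003, 0.03, 0, 4], [-0.008, 0.07, 0, 8], [-0.012, 0.11, 0, 12], [-0.017, 0.15, 0, 16], [-0.022, 0.19, 0, 20.3], [-0.027, 0.23, 0, 20.3], [-0.031, 0.26, 0, 20.3], [-0.0313, 0.2725, 0, 20.3], [-0.0313, 0.2725, 0, 20.3], [-0.0313, 0.2725, 0, 20.3]]]' | sed -n 2,3p
python3 nudge.py '[[[0, 0, 0.04, 0], [0, 0, 0.09, 0], [0, 0, 0.14, 0], [0, 0, 0.15, 0], [0, 0, 0.15, 0], [0, 0, 0.15, 0], [0, 0, 0.15, 0]]]'
python3 -c "
from h import *
print(to(.6513,.1702,.192,63.4)); snap('wrist','d2.png')"
```

```text
tcp_pos: [0.6511, 0.1703, 0.3853]
ee_rot: [-179.8, 0.1, 63.4]
clock: 12.25
tcp_pos: [0.652, 0.1705, 0.2422]
ee_rot: [179.7, -0.2, 63.4]
contact_force: [0.1, 0.7, -0.9]
opening: 0.0615
gripper_force: 15.0
(array([-0.0008, -0.0007,  0.0502]), np.float64(-0.01))
```

View pics/d2.png

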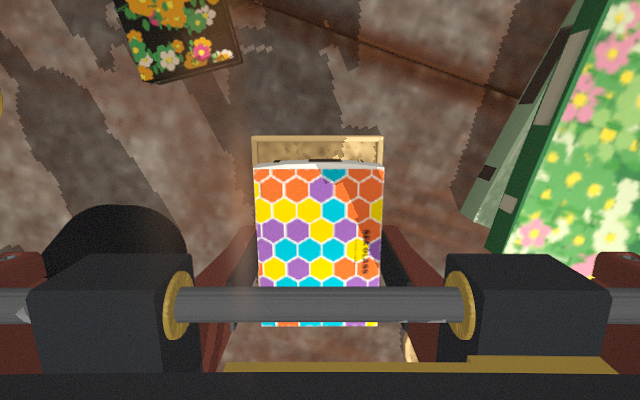

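The deck is held square over the long tray, centred left to right on its rim. The hare (at 115,250) is close to the gripper body but clear by about 13 mm.

```bash

python3 nudge.py '[[[-0.0005, 0, 0.02, 0], [-0.0008, 0, 0.035, 0], [-0.0008, 0, 0.045, 0], [-0.0008, 0, 0.05, 0], [-0.0008, 0, 0.05, 0], [-0.0008, 0, 0.05, 0], [-0.0008, 0, 0.05, 0]]]' 
python3 nudge.py '[[[0, 0, 0, 0], [0, 0, 0, 0], [0, 0, 0, 0], [0, 0, 0, 0]]]' 0.08
python3 nudge.py '[[[0, 0, -0.02, 0], [0, 0, -0.05, 0], [0, 0, -0.1, 0], [0, 0, -0.15, 0], [0, 0, -0.19, 0], [0, 0, -0.19, 0], [0, 0, -0.19, 0]]]' 0.088
python3 -c "
from h import *
print(to(.635,.316,.28,78)); snap('wrist','d3.png')
cv2.imwrite('pics/d3s.png',load('d3.png')['img'][100:300,150:450])"
```

```text
clock: 13.0
tcp_pos: [0.6508, 0.1695, 0.1895]
ee_rot: [180.0, -0.0, 63.4]
contact_force: [-4.2, 0.1, 6.5]
opening: 0.062
gripper_force: 15.0
clock: 13.4
tcp_pos: [0.6519, 0.1691, 0.1895]
ee_rot: [179.8, -0.1, 63.4]
contact_force: [4.9, -2.6, 6.1]
opening: 0.0797
gripper_force: 2.9
clock: 14.1
tcp_pos: [0.6508, 0.1697, 0.3783]
ee_rot: [180.0, -0.1, 63.4]
contact_force: [0.4, -0.2, -0.5]
opening: 0.0879
gripper_force: 0.0
(array([ 0.1236, -0.0798,  0.0984]), np.float64(-14.6))
```

View pics/d3s.png

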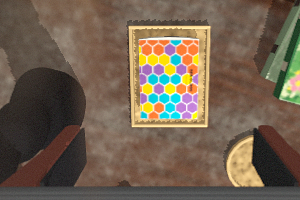

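The deck lies flat and centred inside the long tray, with cork showing on all sides. Next is the gift box.

```bash

python3 nudge.py '[[[0.04, -0.02, 0, -5], [0.08, -0.045, 0.02, -10], [0.11, -0.07, 0.05, -14.6], [0.1236, -0.0798, 0.09, -14.6], [0.1236, -0.0798, 0.0984, -14.6], [0.1236, -0.0798, 0.0984, -14.6], [0.1236, -0.0798, 0.0984, -14.6]]]' | sed -n 2,3p
python3 nudge.py '[[[0, 0, 0.04, 0], [0, 0, 0.07, 0], [0, 0, 0.085, 0], [0, 0, 0.088, 0], [0, 0, 0.088, 0], [0, 0, 0.088, 0]]]'
python3 nudge.py '[[[0, 0, 0, 0], [0, 0, 0, 0], [0, 0, 0, 0], [0, 0, 0, 0], [0, 0, 0, 0], [0, 0, 0, 0]]]' 0.045 15
python3 nudge.py '[[[0, 0, -0.02, 0], [0, 0, -0.06, 0], [0, 0, -0.1, 0], [0, 0, -0.15, 0], [0, 0, -0.19, 0], [0, 0, -0.2, 0], [0, 0, -0.2, 0], [0, 0, -0.2, 0]]]'
python3 -c "
from h import *
print(to(.6485,-.0787,.385,106.6))"
```

```text
tcp_pos: [0.6355, 0.3144, 0.2802]
ee_rot: [180.0, 0.0, 77.9]
clock: 15.45
tcp_pos: [0.6357, 0.3157, 0.1943]
ee_rot: [179.8, -0.1, 78.0]
contact_force: [-0.8, -0.7, 0.3]
opening: 0.0879
gripper_force: 0.0
clock: 16.05
tcp_pos: [0.6349, 0.3158, 0.1914]
ee_rot: [180.0, -0.0, 78.0]
contact_force: [-0.3, -0.1, 1.3]
opening: 0.0557
gripper_force: 15.0
clock: 16.85
tcp_pos: [0.635, 0.3158, 0.3885]
ee_rot: [-179.8, 0.1, 78.0]
contact_force: [-0.1, 0.3, -0.7]
opening: 0.0562
gripper_force: 15.0
(array([-0.383 ,  0.0953,  0.004 ]), np.float64(-28.62))
```

```bash

python3 nudge.py '[[[-0.03, 0.008, 0, -4], [-0.075, 0.019, 0, -8], [-0.12, 0.03, 0, -12], [-0.165, 0.041, 0, -16], [-0.21, 0.052, 0, -20], [-0.255, 0.063, 0, -24], [-0.3, 0.075, 0, -28.6], [-0.34, 0.085, 0, -28.6], [-0.37, 0.092, 0, -28.6], [-0.383, 0.0953, 0, -28.6]]]' | sed -n 2,3p
python3 nudge.py '[[[0, 0, 0.02, 0], [0, 0, 0.06, 0], [0, 0, 0.1, 0], [0, 0, 0.14, 0], [0, 0, 0.15, 0], [0, 0, 0.15, 0], [0, 0, 0.15, 0], [0, 0, 0.15, 0]]]'
python3 -c "
from h import *
print(to(.6485,-.0787,.194,106.6))"
```

```text
tcp_pos: [0.6482, -0.0816, 0.3873]
ee_rot: [-179.7, -0.1, 106.4]
clock: 18.65
tcp_pos: [0.6491, -0.0786, 0.2444]
ee_rot: [179.8, 0.1, 106.6]
contact_force: [-0.4, -0.0, -0.3]
opening: 0.0559
gripper_force: 15.0
(array([ 0.0002, -0.0008,  0.0504]), np.float64(-0.01))
```

```bash

python3 nudge.py '[[[0, -0.0005, 0.02, 0], [0, -0.0005, 0.034, 0], [0, -0.0005, 0.043, 0], [0, -0.0005, 0.0465, 0], [0, -0.0005, 0.0465, 0], [0, -0.0005, 0.0465, 0], [0, -0.0005, 0.0465, 0]]]' 
python3 nudge.py '[[[0, 0, 0, 0], [0, 0, 0, 0], [0, 0, 0, 0], [0, 0, 0, 0]]]' 0.078
python3 nudge.py '[[[0, 0, -0.02, 0], [0, 0, -0.05, 0], [0, 0, -0.1, 0], [0, 0, -0.15, 0], [0, 0, -0.19, 0], [0, 0, -0.19, 0], [0, 0, -0.19, 0]]]' 0.088
python3 -c "
from h import *
print(to(.4895,.3385,.385,100)); snap('wrist','g3.png')
cv2.imwrite('pics/g3s.png',load('g3.png')['img'][100:300,150:450])"
```

```text
clock: 19.35
tcp_pos: [0.6481, -0.0789, 0.1953]
ee_rot: [179.9, 0.0, 106.6]
contact_force: [0.2, 0.1, -0.4]
opening: 0.0558
gripper_force: 15.0
clock: 19.75
tcp_pos: [0.6479, -0.0788, 0.1949]
ee_rot: [180.0, 0.0, 106.6]
contact_force: [-0.7, 0.9, 0.1]
opening: 0.0777
gripper_force: 0.0
clock: 20.45
tcp_pos: [0.6479, -0.0788, 0.3863]
ee_rot: [179.8, 0.1, 106.6]
contact_force: [-0.3, -0.3, -0.7]
opening: 0.088
gripper_force: 0.0
(array([ 0.4452, -0.0327,  0.0006]), np.float64(6.58))
```

View pics/g3s.png

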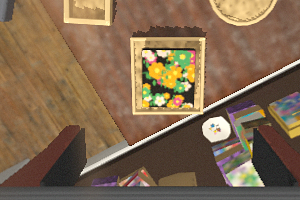

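The gift box sits inside the square tray with a margin all round. Next is the candle tin.

```bash

python3 nudge.py '[[[0.045, -0.003, 0, 2], [0.09, -0.006, 0, 4], [0.135, -0.009, 0, 6.5], [0.18, -0.012, 0, 6.5], [0.225, -0.016, 0, 6.5], [0.27, -0.02, 0, 6.5], [0.315, -0.023, 0, 6.5], [0.36, -0.026, 0, 6.5], [0.405, -0.03, 0, 6.5], [0.4452, -0.0327, 0, 6.5]]]' | sed -n 2,3p
python3 nudge.py '[[[0, 0, 0.03, 0], [0, 0, 0.07, 0], [0, 0, 0.1, 0], [0, 0, 0.1, 0], [0, 0, 0.1, 0], [0, 0, 0.1, 0]]]'
python3 -c "
from h import *
print(to(.4895,.3385,.191,100))"
```

```text
tcp_pos: [0.4883, 0.3403, 0.3818]
ee_rot: [-179.8, 0.1, 100.1]
clock: 22.1
tcp_pos: [0.4898, 0.3385, 0.2865]
ee_rot: [179.9, -0.0, 100.1]
contact_force: [-0.0, 0.5, 1.1]
opening: 0.0881
gripper_force: 0.0
(array([-0.0001, -0.0005,  0.0955]), np.float64(0.06))
```

```bash

python3 nudge.py '[[[0, 0, 0.04, 0], [0, 0, 0.07, 0], [0, 0, 0.09, 0], [0, 0, 0.094, 0], [0, 0, 0.094, 0], [0, 0, 0.094, 0]]]' | sed -n 2,4p
python3 nudge.py '[[[0, 0, 0, 0], [0, 0, 0, 0], [0, 0, 0, 0], [0, 0, 0, 0], [0, 0, 0, 0], [0, 0, 0, 0], [0, 0, 0, 0]]]' 0.038 15
python3 nudge.py '[[[0, 0, -0.02, 0], [0, 0, -0.06, 0], [0, 0, -0.1, 0], [0, 0, -0.15, 0], [0, 0, -0.19, 0], [0, 0, -0.2, 0], [0, 0, -0.2, 0], [0, 0, -0.2, 0]]]'
python3 -c "
from h import *
print(to(.6975,.032,.39,100))"
```

```text
tcp_pos: [0.4902, 0.3389, 0.1934]
ee_rot: [179.8, -0.1, 100.1]
contact_force: [0.8, -0.9, 0.0]
clock: 23.4
tcp_pos: [0.4894, 0.3385, 0.1907]
ee_rot: [-180.0, 0.0, 100.1]
contact_force: [-0.4, -0.8, 1.2]
opening: 0.0488
gripper_force: 15.0
clock: 24.2
tcp_pos: [0.4895, 0.3385, 0.3883]
ee_rot: [-179.8, 0.1, 100.1]
contact_force: [0.4, -0.7, -1.0]
opening: 0.0488
gripper_force: 15.0
(array([-0.3382,  0.1511, -0.0017]), np.float64(0.08))
```

```bash
python3 - <<'E'
from h import *
c1,c2=load('c1.png'),load('c2.png')
m=[cv2.SIFT_create(contrastThreshold=.02).detectAndCompute(cv2.cvtColor(c['img'],6),None) for c in (load('top0.png'),load('d2.png'))]
for A,B in (('c1.png','c2.png'),('d2.png','c1.png'),('d2.png','top0.png')):
    a,b=load(A),load(B); s=cv2.SIFT_create(contrastThreshold=.01)
    k=[s.detectAndCompute(cv2.cvtColor(c['img'],6),None) for c in (a,b)]
    M=cv2.BFMatcher(crossCheck=True).match(k[0][1],k[1][1])
    T=tri(a,[k[0][0][i.queryIdx].pt for i in M],b,[k[1][0][i.trainIdx].pt for i in M])*1000
    o=(T[:,3]<2)&(T[:,0]>720)&(T[:,0]<900)&(T[:,1]>0)&(T[:,1]<230)&(T[:,2]>12)&(T[:,2]<300)
    print(A,B,T[o].round(0).astype(int).tolist())
E
```

```text
c1.png c2.png []
d2.png c1.png []
d2.png top0.png [[796, 174, 20, 1]]
```

```bash
python3 - <<'E'
from h import *
d,t=load('d2.png'),load('top0.png')
print('bottom',plane(d,[(462,210),(575,5)],0).round(3).tolist())
for z in (.02,.04,.06,.08,.1): print(z,plane(d,[(492,250)],z).round(3)[0,:2],plane(t,[(319,125),(364,84)],z).round(3)[:,:2].tolist())
print(tri(d,[(492,250)],t,[(319,125)])*1000)
cv2.imwrite('pics/gb.png',cv2.resize(np.hstack([d['img'][100:300,400:600],load('scene0.png')['img'][60:260,120:320]]),(800,400)))
E
```

```text
bottom [[0.745, 0.127, 0.0], [0.851, 0.218, 0.0]]
0.02 [0.747 0.102] [[0.738, 0.12], [0.841, 0.008]]
0.04 [0.741 0.115] [[0.732, 0.121], [0.832, 0.011]]
0.06 [0.735 0.127] [[0.725, 0.121], [0.823, 0.014]]
0.08 [0.728 0.14 ] [[0.719, 0.121], [0.814, 0.017]]
0.1 [0.722 0.153] [[0.713, 0.122], [0.806, 0.02]]
[[733.81734987 120.70585087  48.24575925   8.6552168 ]]
```

View pics/gb.png

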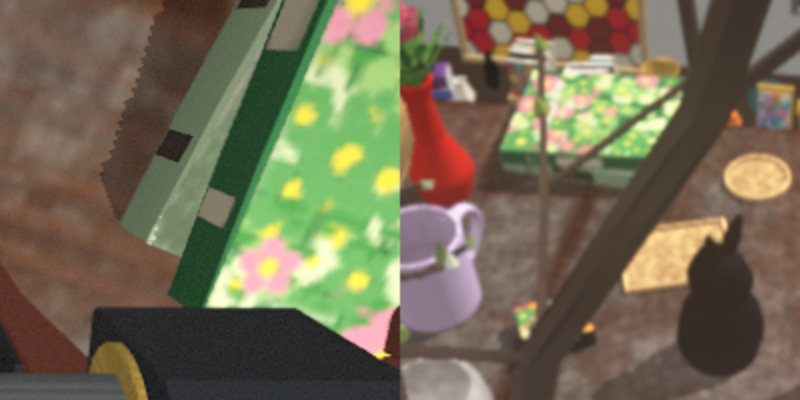

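The green box is roughly 50–60 mm tall, well below the gripper body at about 90 mm. I'll still turn the fingers to run along its edge.

```bash

python3 nudge.py '[[[-0.03, 0.013, 0, 5], [-0.07, 0.031, 0, 10], [-0.11, 0.049, 0, 15], [-0.15, 0.067, 0, 20], [-0.19, 0.085, 0, 25], [-0.23, 0.103, 0, 30], [-0.27, 0.12, 0, 35], [-0.31, 0.138, 0, 40], [-0.33, 0.148, 0, 40], [-0.3382, 0.1511, 0, 40]]]' | sed -n 2,3p
python3 nudge.py '[[[0, 0, 0.02, 0], [0, 0, 0.06, 0], [0, 0, 0.1, 0], [0, 0, 0.14, 0], [0, 0, 0.15, 0], [0, 0, 0.15, 0], [0, 0, 0.15, 0], [0, 0, 0.15, 0]]]'
python3 -c "
from h import *
print(to(.6975,.032,.1947,60))"
```

```text
tcp_pos: [0.6986, 0.0295, 0.386]
ee_rot: [-179.7, 0.2, 59.9]
clock: 26.0
tcp_pos: [0.6981, 0.0322, 0.2443]
ee_rot: [179.8, -0.1, 60.1]
contact_force: [0.2, -0.4, -0.4]
opening: 0.0487
gripper_force: 15.0
(array([-0.0006, -0.0006,  0.0496]), np.float64(0.1))
```

```bash

python3 nudge.py '[[[0, 0, 0.02, 0], [0, 0, 0.034, 0], [0, 0, 0.043, 0], [0, 0, 0.0465, 0], [0, 0, 0.0465, 0], [0, 0, 0.0465, 0], [0, 0, 0.0465, 0]]]' 
python3 nudge.py '[[[0, 0, 0, 0], [0, 0, 0, 0], [0, 0, 0, 0], [0, 0, 0, 0]]]' 0.072
python3 nudge.py '[[[0, 0, -0.02, 0], [0, 0, -0.05, 0], [0, 0, -0.1, 0], [0, 0, -0.15, 0], [0, 0, -0.19, 0], [0, 0, -0.19, 0], [0, 0, -0.19, 0]]]' 0.088 | sed -n 2,3p
python3 -c "
from h import *
print(to(.4293,.0978,.385,76.5)); snap('wrist','t3.png')
cv2.imwrite('pics/t3s.png',load('t3.png')['img'][100:300,150:450])"
```

```text
clock: 26.7
tcp_pos: [0.6977, 0.032, 0.1948]
ee_rot: [180.0, -0.0, 60.1]
contact_force: [-0.7, 0.3, -0.3]
opening: 0.0487
gripper_force: 15.0
clock: 27.1
tcp_pos: [0.6975, 0.032, 0.1944]
ee_rot: [180.0, -0.0, 60.1]
contact_force: [0.0, 0.3, -0.5]
opening: 0.0717
gripper_force: 0.0
tcp_pos: [0.6974, 0.032, 0.386]
ee_rot: [179.8, -0.1, 60.1]
(array([-7.670e-02, -2.652e-01,  1.000e-04]), np.float64(-16.42))
```

View pics/t3s.png

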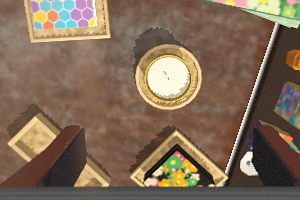

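The tin is centred in the round tray, and the deck and gift box are still in place. Last is the book.

```bash

python3 nudge.py '[[[-0.012, -0.045, 0, -4], [-0.025, -0.09, 0, -8], [-0.038, -0.135, 0, -12], [-0.05, -0.18, 0, -16.4], [-0.062, -0.22, 0, -16.4], [-0.0767, -0.2652, 0, -16.4], [-0.0767, -0.2652, 0.04, -16.4], [-0.0767, -0.2652, 0.06, -16.4], [-0.0767, -0.2652, 0.06, -16.4], [-0.0767, -0.2652, 0.06, -16.4]]]'
python3 -c "
from h import *
print(to(.4293,.0978,.264,76.5)); snap('wrist','k1.png')"
```

```text
clock: 28.85
tcp_pos: [0.4292, 0.0977, 0.3229]
ee_rot: [-179.8, 0.1, 76.5]
contact_force: [0.2, 0.5, 0.1]
opening: 0.0876
gripper_force: 0.0
(array([0.0002, 0.0003, 0.0589]), np.float64(-0.02))
```

View pics/k1.png

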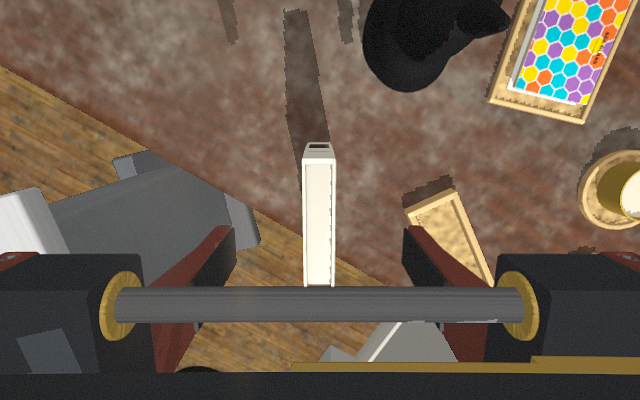

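The book stands square and centred between the open fingers, at column 319.

```bash

python3 nudge.py '[[[0, 0, 0.03, 0], [0, 0, 0.05, 0], [0, 0, 0.058, 0], [0, 0, 0.058, 0], [0, 0, 0.058, 0]]]' | sed -n 2,4p
python3 nudge.py '[[[0, 0, 0, 0], [0, 0, 0, 0], [0, 0, 0, 0], [0, 0, 0, 0], [0, 0, 0, 0], [0, 0, 0, 0], [0, 0, 0, 0], [0, 0, 0, 0], [0, 0, 0, 0]]]' 0.01 20
python3 nudge.py '[[[0, 0, -0.01, 0], [0, 0, -0.03, 0], [0, 0, -0.05, 0], [0, 0, -0.07, 0], [0, 0, -0.08, 0], [0, 0, -0.08, 0], [0, 0, -0.08, 0]]]'
python3 -c "
from h import *
print(to(.5388,.0078,.34,103.1))"
```

```text
tcp_pos: [0.4298, 0.0978, 0.2676]
ee_rot: [179.9, -0.0, 76.5]
contact_force: [0.5, -0.1, -0.1]
clock: 30.3
tcp_pos: [0.4293, 0.0978, 0.2662]
ee_rot: [-180.0, 0.0, 76.5]
contact_force: [1.3, -0.2, -1.8]
opening: 0.0199
gripper_force: 20.0
clock: 31.0
tcp_pos: [0.4293, 0.0978, 0.3456]
ee_rot: [-180.0, 0.0, 76.5]
contact_force: [0.8, -0.3, -1.7]
opening: 0.02
gripper_force: 20.0
(array([-0.0619,  0.1275,  0.0056]), np.float64(-26.62))
```

```bash

python3 nudge.py '[[[-0.01, 0.02, 0, -4], [-0.022, 0.045, 0, -8], [-0.034, 0.07, 0, -12], [-0.046, 0.095, 0, -16], [-0.056, 0.115, 0, -20], [-0.0619, 0.1275, 0, -24], [-0.0619, 0.1275, 0, -26.6], [-0.0619, 0.1275, 0, -26.6], [-0.0619, 0.1275, 0, -26.6]]]' | sed -n 2,3p
python3 nudge.py '[[[0, 0, 0.02, 0], [0, 0, 0.04, 0], [0, 0, 0.05, 0], [0, 0, 0.05, 0], [0, 0, 0.05, 0], [0, 0, 0.05, 0]]]' | sed -n 2,4p
python3 -c "
from h import *
print(to(.5388,.0078,.2695,103.1)); snap('wrist','k2.png');snap('scene','k2s.png')
cv2.imwrite('pics/k2v.png',np.hstack([cv2.resize(load('k2s.png')['img'][130:280,260:460],(400,300)),cv2.resize(load('k2.png')['img'],(400,300))]))"
```

```text
tcp_pos: [0.5387, 0.0078, 0.345]
ee_rot: [-179.9, -0.0, 103.0]
tcp_pos: [0.539, 0.0079, 0.2976]
ee_rot: [179.9, 0.0, 103.1]
contact_force: [-0.6, -0.8, -0.5]
(array([ 0.    , -0.0003,  0.0281]), np.float64(-0.02))
```

View pics/k2v.png

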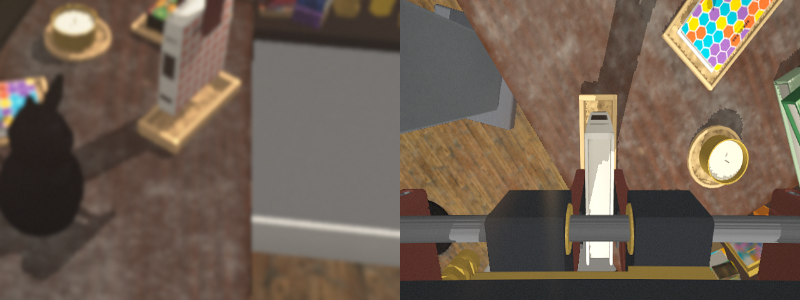

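The book hangs upright just above the stand and is aligned with its slot. I'll lower it and release.

```bash

python3 nudge.py '[[[0, 0, 0.01, 0], [0, 0, 0.018, 0], [0, 0, 0.024, 0], [0, 0, 0.0265, 0], [0, 0, 0.0265, 0], [0, 0, 0.0265, 0], [0, 0, 0.0265, 0]]]'
python3 nudge.py '[[[0, 0, 0, 0], [0, 0, 0, 0], [0, 0, 0, 0], [0, 0, 0, 0], [0, 0, 0, 0]]]' 0.05
python3 nudge.py '[[[0, 0, -0.01, 0], [0, 0, -0.03, 0], [0, 0, -0.06, 0], [0, 0, -0.1, 0], [0, 0, -0.15, 0], [0, 0, -0.15, 0], [0, 0, -0.15, 0], [0, 0, -0.15, 0]]]'
python3 nudge.py '[[[-0.04, 0, 0, 0], [-0.08, 0, 0, 0], [-0.12, 0, 0, 0], [-0.16, 0, 0, 0], [-0.18, 0, 0, 0], [-0.18, 0, 0, 0], [-0.18, 0, 0, 0], [-0.18, 0, 0, 0]]]'
python3 -c "
from h import *
snap('wrist','f1.png');snap('top','f1t.png');snap('scene','f1s.png')
cv2.imwrite('pics/f1v.png',np.vstack([np.hstack([cv2.resize(load('f1s.png')['img'][110:320,180:460],(400,300)),cv2.resize(load('f1t.png')['img'][110:320,180:460],(400,300))]),cv2.resize(load('f1.png')['img'],(800,300))]))"
```

```text
clock: 33.3
tcp_pos: [0.5389, 0.0078, 0.2697]
ee_rot: [180.0, 0.0, 103.1]
contact_force: [-1.1, -0.4, -0.9]
opening: 0.0199
gripper_force: 20.0
clock: 33.8
tcp_pos: [0.5389, 0.0078, 0.2698]
ee_rot: [180.0, 0.0, 103.1]
contact_force: [0.2, 0.3, -0.1]
opening: 0.0496
gripper_force: 0.0
clock: 34.6
tcp_pos: [0.5388, 0.0078, 0.4188]
ee_rot: [-179.9, -0.0, 103.1]
contact_force: [0.2, -0.6, -0.1]
opening: 0.05
gripper_force: 0.0
clock: 35.4
tcp_pos: [0.5795, -0.1662, 0.4196]
ee_rot: [-180.0, -0.0, 103.2]
contact_force: [-0.3, 0.1, 0.2]
opening: 0.0501
gripper_force: 0.0
```

View pics/f1v.png

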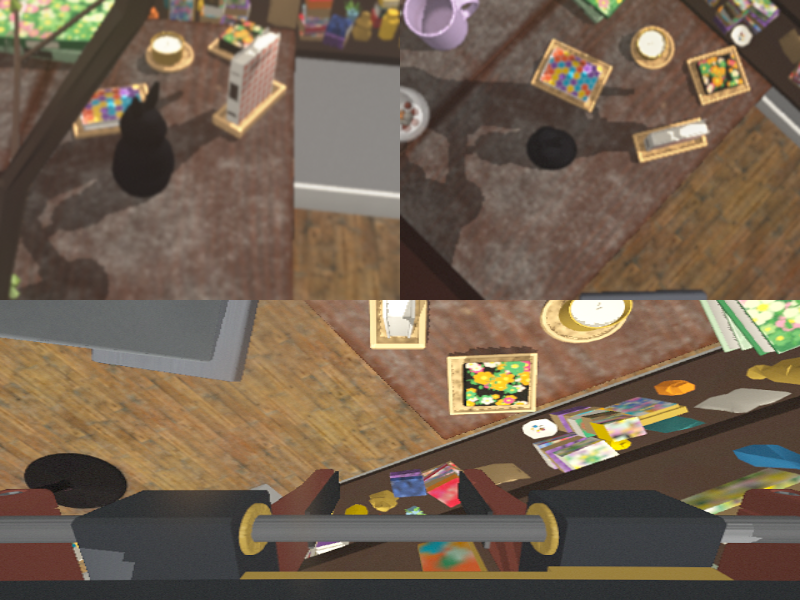

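All four items are in their holders. The book stands upright, the hare hasn't moved, and the arm is clear of everything. I'm handing the job in.

```bash
python3 -c "
from bench import bot, cams, ticket, readout
print(ticket.job_done())"
```

```text
the job is handed in; nothing more can be done
None
```

I put the deck, gift box, candle tin and upright book each in their own holder, released them and handed the job in at about 35 s; the last pictures showed all four seated and the hare where it started, but the hand-in returned no verdict.

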